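Fit out the cupping-lab sample rack

ROBOT

A 7-joint arm with a two-finger parallel gripper is mounted at the origin on the work surface. World frame = base frame: x ahead of the robot, y to its left, z up, the work surface at z = 0. Lengths are in m, angles in rad, forces in N, time in s.
With the tool pointing down it reaches from about 0.4 to 0.85 m from the base axis. Payload 4.5 kg.
Tool frame: the origin (TCP) lies at the very end of the fingers, on their centre line; the grasp point (between the pads) lies 19 mm behind it; z points along the fingers, y is the line along which they close (so a half turn about z gives the same grasp; the last joint's range is limited). The gripper opens to 85 mm and grips with 20 to 120 N. Pads are 22 mm wide; open, the fingers measure 114 mm over their backs; the gripper's body (76 mm by 85 mm) begins 54 mm behind the grasp point. The pads swing forward as they close: fully open they stand 13 mm farther back than shut.
Start: joints at [-1.168, 0.689, -0.195, 1.565, 0.157, 0.902, -0.215], TCP at [0.225, 0.583, 0.231] pointing down, gripper open.
Joint ranges: [-3.01, 3.01], [-0.46, 2.08], [-1.47, 1.51], [0.13, 2.56], [-1, 4.14], [0.04, 2.09], [-2.66, 2.66]. Speed limits (rad/s): [2.57, 2.57, 3.14, 3.14, 3.14, 3.14, 3.14].

INTERFACE

Orientations are given as a rotation vector (axis times angle).
In Python, from plant import robot gives the robot as it stands. The module is installed in compiled form; this text tells all that it offers. Calls block until the motion is done:
- robot.move_pose(position, orientation): joint-space move of the TCP to a pose.
- robot.move_straight(position, rate=0.15, frame=None): straight line of the TCP; frame=None keeps the orientation; rate is the mean speed in m/s.
- robot.set_joints(angles): joint-space move.
- robot.gripper_open() and robot.grab(force=None): open the fingers fully, or close them until they stop; force is the grip in N (None keeps the last).
- robot.pause(seconds).
- robot.ik(position, orientation): joint angles nearest the present ones, or None.
- robot.read_camera(name): name is "side" or "top"; returns a dict with "frame" (480x640x3 uint8, red, green, blue), "K" (3x3 intrinsics, pixels), "dist" ([k1, k2, p1, p2, k3] as OpenCV has them; the pictures are not rectified), "origin" and "attitude" of the camera in the world. Camera axes: x right, y up, looking along -z (the intrinsics and any distortion apply to the point x, -y, -z); pixel columns grow to the right and rows downward; lengths in m; the calibration is good to about 2 mm. A picture is of the moment at which its call begins. There is no depth.
A pose or a line that the arm cannot do raises robot.Unreachable and nothing moves.
- robot.sign_off(): hands the job in; it is judged then, once.
Readings, each from a call of its own:
- robot.read_t(): time.
- robot.read_q(): joint angles.
- robot.read_qvel(): joint speeds.
- robot.read_tau(): joint torques, N m.
- robot.read_ee_pos(): TCP position.
- robot.read_ee_rot(): TCP orientation.
- robot.read_force(): force on the tool from outside, world axes, zero at the start.
- robot.read_ft_torque(): the same for the moment, N m.
- robot.read_width(): finger opening in m.
- robot.read_finger_force(): force on a finger pad.
Only numpy, scipy, OpenCV 4.12 (cv2) and the standard library are available. Lean on these libraries where they do the work, as an engineer would, in place of code of your own. Each camera call takes 0.05 s, during which the arm holds its last target. There are 200 camera calls.

TASK

Fit out the sample rack: hook every sound bracket into the top slots of a free upright, one to an upright, and press it down until the orange catch snaps over it, and drop the bent or broken brackets into the red scrap tray. Stand each sample tin upright in the middle of a bracket you have hung, one to a bracket, leaving the bowls and the tin already on the rack where they are.

Things in the scene. Friction and masses are not known exactly. Their poses are not given: they have to be found in the camera images.
- G1_mid (a point): Sound bracket, bright folded steel, 160 g, standing right way up: a channel open below, body 90 long x 50 wide x 44 mm high, 3 mm sheet. Site: middle of that body; x to the hook end, y across, z up. Grip across the cheeks (50 mm). Heel (back plane) at x = +45. Cheeks full depth from x = -25 to +43, tapering to a 24 mm deep nose at x = -45, with a 4 mm lip up on top.
- G2_mid (a point): Sound bracket like G1; may be absent. Hooks of all sound brackets: two, 4 mm thick, centred at y = +-22.5 mm, reaching 8 mm behind the heel plane. The tongue is 6 to 14 mm above the point; a 4 mm thick lip hangs from its end to 6 mm below the point, its inner side 4 mm behind the heel plane. So each hook is 20 mm high over all.
- G3_mid (a point): Sound bracket like G1; may be absent. All five brackets stand loose on the table at the start, yaw as the point says, and have a 7 mm high bridge plate across the bottom of the heel, which the spring catch locks over.
- X1_mid (a point): Bent bracket, may be absent: like G1, but from its middle (x = 0) the nose half is kinked sideways by 0.6 rad, towards -y. The rear half (x = 0 to 45 mm) is straight, 50 mm wide, with both hooks. 44 mm high, 160 g. Site 22 mm above its underside, at the kink, 45 mm ahead of the heel; x to the hooks, z up.
- X2_mid (a point): Broken bracket, may be absent: like G1, but with the nose snapped off, body about 55 mm long with a ragged front, 50 wide, 44 high, both hooks, 100 g. Site: middle of what is left, 22 mm above the underside, 27 mm ahead of the heel; x to the hooks, z up.
- T1_mid (a point): Coffee sample tin, closed, upright: 48 mm diameter, 60 mm high, silver with a paper band and brass lid, 130 g. Site at its centre, 30 mm up.
- T2_mid (a point): Second sample tin, same as T1.
- U1_home (a point): Free upright U1 of the rack (fixed): where a bracket's point lies when it is locked in the TOP slots, 130 mm above the table. Axes as the hung bracket's: x level, into the upright's face, z up. The face is 45 mm along +x, 3 mm thick, 66 mm wide, its top 178 mm above the table. All three free uprights are the same, 105 mm apart.
- U2_home (a point): Same for free upright U2, beside U1. Top slots of each upright: two, at y = +-22.5 mm, each 8 mm wide and 26 mm high, from 6 to 32 mm above the point. The hooks pass through when the bracket is held 12 to 18 mm above its locked height and moved along +x until the heel meets the face.
- U3_home (a point): Same for free upright U3, beside U2. Locking: with the heel at the face, push straight down. The last 10 mm press a sprung catch aside: some 5 to 10 N near the heel, more than the bracket's weight. Fully down, the catch snaps out over the bridge plate and the bracket cannot be lifted again. The slots 70 mm lower are not used.
- catch1 (a joint): Travel (m) of the orange spring catch at the top slots of upright U1: 0 sprung out (upright empty, or catch snapped over a locked bracket), about 0.003 while a bracket's bridge presses it in.
- catch2 (a joint): Travel (m) of the orange spring catch at the top slots of upright U2: 0 sprung out (upright empty, or catch snapped over a locked bracket), about 0.003 while a bracket's bridge presses it in.
- catch3 (a joint): Travel (m) of the orange spring catch at the top slots of upright U3: 0 sprung out (upright empty, or catch snapped over a locked bracket), about 0.003 while a bracket's bridge presses it in.
- rack: Grey sample rack of four slotted uprights on a steel foot, fixed, facing -x of its own frame; origin on the table at the middle of the face plane. Uprights at y = +157.5 (U1), +52.5 (U2), -52.5 (U3) and -157.5 mm; the last already carries a fixed bracket with tin R on it, which shows the finished state.
- scrap: Dark red open tray for scrap brackets, fixed: 170 (x) x 190 (y) mm outside, 40 mm high, walls and floor 4 mm. Origin at the centre of its underside, on the table.
- R: Bystander: sample tin like T1 standing on the bracket that is already fitted at the rack's end, origin at the centre of its underside (152 mm above the table). Not to be touched.
- bowl1: Bystander: white porcelain cupping bowl, 94 mm rim diameter, 66 mm high, empty, loose; origin at the centre of its underside. Leave in place.
- bowl2: Bystander bowl like bowl1.
- bowl3: Bystander bowl like bowl1.
Things that resemble listed ones, but are neither listed nor needed, are in the scene too. Leave any yellow look-alike of the part that bears G1_mid alone. What is shaped like the part that bears T2_mid but pink is not meant.

How it is judged:
At the end, for the whole second after the job is handed in: Each sound bracket locked in a free upright's top slots (middle within 8 mm of home, at most 3 mm high, square within 0.12 rad, catch out to 1 mm); each bad bracket in the scrap tray; each tin upright (0.15 rad), at rest on a hung bracket, centre within 20 mm of its middle (((distance between G1_mid and U1_home below 0.008 m and z of G1_mid in the frame of U1_home below 0.003 m and angle between the z axis of G1_mid and the z axis of U1_home, either way round below 0.12 rad and angle between the x axis of G1_mid and the x axis of U1_home, either way round below 0.12 rad and value of joint catch1 below 0.001 m) or (distance between G1_mid and U2_home below 0.008 m and z of G1_mid in the frame of U2_home below 0.003 m and angle between the z axis of G1_mid and the z axis of U2_home, either way round below 0.12 rad and angle between the x axis of G1_mid and the x axis of U2_home, either way round below 0.12 rad and value of joint catch2 below 0.001 m) or (distance between G1_mid and U3_home below 0.008 m and z of G1_mid in the frame of U3_home below 0.003 m and angle between the z axis of G1_mid and the z axis of U3_home, either way round below 0.12 rad and angle between the x axis of G1_mid and the x axis of U3_home, either way round below 0.12 rad and value of joint catch3 below 0.001 m)) and ((distance between G2_mid and U1_home below 0.008 m and z of G2_mid in the frame of U1_home below 0.003 m and angle between the z axis of G2_mid and the z axis of U1_home, either way round below 0.12 rad and angle between the x axis of G2_mid and the x axis of U1_home, either way round below 0.12 rad and value of joint catch1 below 0.001 m) or (distance between G2_mid and U2_home below 0.008 m and z of G2_mid in the frame of U2_home below 0.003 m and angle between the z axis of G2_mid and the z axis of U2_home, either way round below 0.12 rad and angle between the x axis of G2_mid and the x axis of U2_home, either way round below 0.12 rad and value of joint catch2 below 0.001 m) or (distance between G2_mid and U3_home below 0.008 m and z of G2_mid in the frame of U3_home below 0.003 m and angle between the z axis of G2_mid and the z axis of U3_home, either way round below 0.12 rad and angle between the x axis of G2_mid and the x axis of U3_home, either way round below 0.12 rad and value of joint catch3 below 0.001 m)) and ((distance between G3_mid and U1_home below 0.008 m and z of G3_mid in the frame of U1_home below 0.003 m and angle between the z axis of G3_mid and the z axis of U1_home, either way round below 0.12 rad and angle between the x axis of G3_mid and the x axis of U1_home, either way round below 0.12 rad and value of joint catch1 below 0.001 m) or (distance between G3_mid and U2_home below 0.008 m and z of G3_mid in the frame of U2_home below 0.003 m and angle between the z axis of G3_mid and the z axis of U2_home, either way round below 0.12 rad and angle between the x axis of G3_mid and the x axis of U2_home, either way round below 0.12 rad and value of joint catch2 below 0.001 m) or (distance between G3_mid and U3_home below 0.008 m and z of G3_mid in the frame of U3_home below 0.003 m and angle between the z axis of G3_mid and the z axis of U3_home, either way round below 0.12 rad and angle between the x axis of G3_mid and the x axis of U3_home, either way round below 0.12 rad and value of joint catch3 below 0.001 m)) and x of X1_mid in the frame of scrap between -0.081 and 0.081 m and y of X1_mid in the frame of scrap between -0.091 and 0.091 m and z of each of X1_mid, X2_mid in the frame of scrap below 0.085 m and x of X2_mid in the frame of scrap between -0.081 and 0.081 m and y of X2_mid in the frame of scrap between -0.091 and 0.091 m and ((horizontal distance between T1_mid and G1_mid below 0.02 m and z of T1_mid in the frame of G1_mid between 0.045 and 0.059 m) or (horizontal distance between T1_mid and G2_mid below 0.02 m and z of T1_mid in the frame of G2_mid between 0.045 and 0.059 m) or (horizontal distance between T1_mid and G3_mid below 0.02 m and z of T1_mid in the frame of G3_mid between 0.045 and 0.059 m)) and angle between each of T1_mid, T2_mid's own z axis and vertical below 0.15 rad and linear speed of each of T1, T2 below 0.02 m/s and ((horizontal distance between T2_mid and G1_mid below 0.02 m and z of T2_mid in the frame of G1_mid between 0.045 and 0.059 m) or (horizontal distance between T2_mid and G2_mid below 0.02 m and z of T2_mid in the frame of G2_mid between 0.045 and 0.059 m) or (horizontal distance between T2_mid and G3_mid below 0.02 m and z of T2_mid in the frame of G3_mid between 0.045 and 0.059 m))); the robot touches nothing.
It fails at once if a cupping bowl is moved by more than 20 mm (distance of any of bowl1, bowl2, bowl3 from where it was at the start of the episode above 0.02 m).
It fails at once if the tin already on the rack is moved by more than 20 mm (distance of R from where it was at the start of the episode above 0.02 m).
Of G1, G2, G3 only 2 to 3 are there at a start; the rules pass over those that are not, and their reading is None.
Of X1, X2 only 1 to 2 are there at a start; the rules pass over those that are not, and their reading is None.
At some moment in a run one of G1, G2, G3, X1, X2 may be knocked a few centimetres aside while the robot is not near it.
It also fails if it takes over 210 s, if anything falls off the work surface, if the arm or the gripper's body presses on something with over 40 N, if the wrist force passes 120 N, or if a joint passes its speed limit or range.

## Working session

There is one attempt and no reset: what is moved stays moved. The work goes in short steps, each a Python script; the robot and the scene stay as the last script left them, time stands still between calls to the robot, and variables do not carry over. Pictures are saved under pics/ and viewed, at most 14 in all, crops included, and the job is handed in when it is done.

```bash
mkdir -p pics; python3 - <<'E'
from plant import robot
import cv2
for n in ("top","side"):
    c=robot.read_camera(n); cv2.imwrite(f"pics/{n}0.png",c["frame"][:,:,::-1])
    print(n,c["K"],c["dist"],c["origin"],c["attitude"])
print(robot.read_t(),robot.read_ee_pos(),robot.read_ee_rot())
E
```

```text
top [[477.59637842   0.         316.23330754]
 [  0.         477.59637842 238.11583399]
 [  0.           0.           1.        ]] [-0.10647961  0.          0.          0.          0.        ] [ 0.4172408  -0.03021293  1.08637835] [ 0.10747988 -0.08886145 -1.54868859]
side [[464.68223637   0.         317.27636721]
 [  0.         464.68223637 236.190877  ]
 [  0.           0.           1.        ]] [-0.11676509  0.          0.          0.          0.        ] [0.43011498 0.69279323 0.72228716] [ 0.09975162 -1.30708633 -2.75507557]
0.1 [0.22515054 0.58239776 0.23055399] [-5.75968838e-01 -3.08815521e+00  2.62723927e-03]
```

View pics/top0.png

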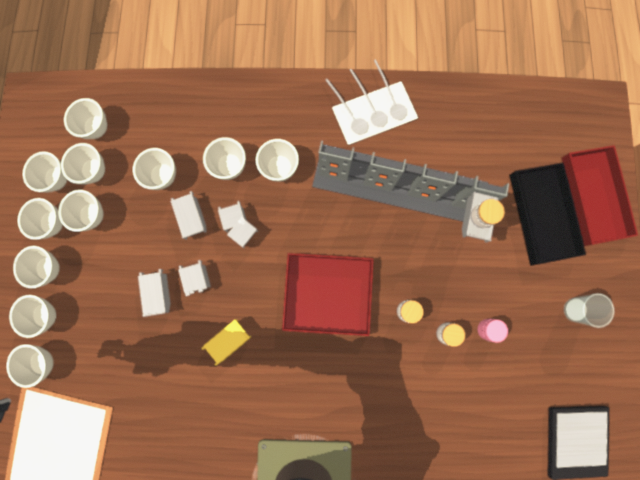

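View pics/side0.png

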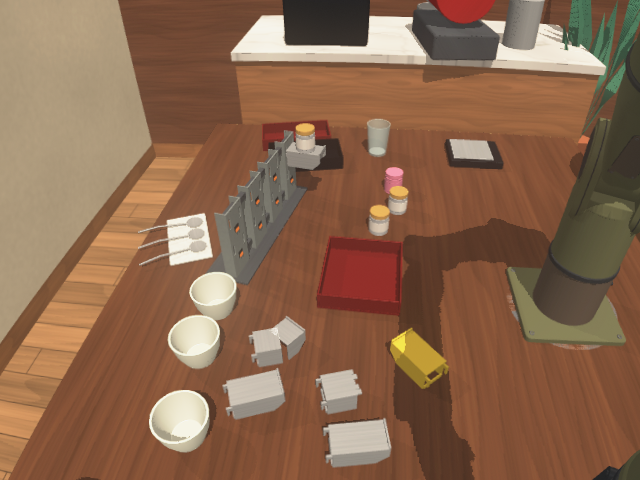

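The top view shows sound brackets near (188,215) and (154,293), the bent one near (238,223) and the broken one near (194,278). The tins are at (411,311) and (452,335), the scrap tray at (329,293) and the rack runs from (320,165) to (500,200). The side view shows the same, with the hooks pointing away from the robot and toward the rack.

```bash
cat > h.py <<'E'
import numpy as np, cv2
from plant import robot
from scipy.spatial.transform import Rotation as R
def cast(c,px,z):
    "pixels -> world points on plane z"
    px=np.asarray(px,float).reshape(-1,1,2)
    u=cv2.undistortPoints(px,c["K"],np.array(c["dist"]))[:,0]
    d=np.c_[u[:,0],-u[:,1],-np.ones(len(u))]@R.from_rotvec(c["attitude"]).as_matrix().T
    o=np.array(c["origin"]); return o+d*((z-o[2])/d[:,2])[:,None]
def proj(c,P):
    P=np.atleast_2d(P); p=(P-c["origin"])@R.from_rotvec(c["attitude"]).as_matrix()
    p=p*[1,-1,-1]
    return cv2.projectPoints(p,np.zeros(3),np.zeros(3),c["K"],np.array(c["dist"]))[0][:,0]
def down(yaw):
    "tool pointing down, tool y axis (closing line) at world angle yaw+90deg"
    return (R.from_euler('z',yaw)*R.from_rotvec([np.pi,0,0])).as_rotvec()
E
python3 - <<'E'
from h import *
c=robot.read_camera("top"); f=c["frame"]
hsv=cv2.cvtColor(f,cv2.COLOR_RGB2HSV)
crop=lambda a,x0,y0,x1,y1,s:cv2.resize(a[y0:y1,x0:x1,::-1],None,fx=s,fy=s,interpolation=cv2.INTER_CUBIC)
cv2.imwrite("pics/c1.png",crop(f,130,185,270,325,4)); cv2.imwrite("pics/c2.png",crop(f,305,135,515,245,3.8))
s=robot.read_camera("side")["frame"]
cv2.imwrite("pics/c3.png",crop(s,200,120,350,290,3.5))
# red tray
def blobs(m,amin):
    m=cv2.morphologyEx(m.astype(np.uint8),cv2.MORPH_OPEN,np.ones((3,3)))
    return [k for k in cv2.findContours(m,cv2.RETR_EXTERNAL,cv2.CHAIN_APPROX_NONE)[0] if cv2.contourArea(k)>amin]
H,S,V=[hsv[...,i].astype(int) for i in range(3)]
for k in blobs(((H<6)|(H>172))&(S>170)&(V>60),1500):
    w=cast(c,k[:,0],0.04)[:,:2].astype(np.float32); print("red",cv2.minAreaRect(w))
for k in blobs((H>17)&(H<27)&(S>110)&(V>190),100):
    w=cast(c,k[:,0],0.06)[:,:2].astype(np.float32); print("brass",cv2.minEnclosingCircle(w),k[:,0].mean(0))
for k in blobs((S<45)&(V>140),150):
    w=cast(c,k[:,0],0.044)[:,:2].astype(np.float32); print("grey",k[:,0].mean(0),cv2.minAreaRect(w))
for k in blobs((H>5)&(H<14)&(S>190)&(V>150),3):
    print("orange",k[:,0].mean(0))
E
```

```text
red ((0.6629058718681335, -0.6685750484466553), (0.21812783181667328, 0.11030454188585281), 12.45398998260498)
brass ((0.32080477476119995, 0.17203384637832642), 0.04805148020386696) [225.14736842 343.34736842]
brass ((0.3436647951602936, -0.3135378956794739), 0.023634979501366615) [453.2        334.93333333]
brass ((0.39247462153434753, -0.22344915568828583), 0.023627787828445435) [411.51666667 311.48333333]
brass ((0.6146122813224792, -0.40162575244903564), 0.02767861634492874) [491.23880597 210.95522388]
grey [581.2029703  439.04950495] ((0.1141669899225235, -0.6089232563972473), (0.1194918304681778, 0.11924289166927338), 0.26271164417266846)
grey [ 55.56507937 439.6       ] ((0.07345394790172577, 0.551642119884491), (0.19402022659778595, 0.2094428688287735), 80.30529022216797)
grey [ 26.16666667 365.25      ] ((0.24619555473327637, 0.6317511796951294), (0.09215565025806427, 0.09757570177316666), 3.2019288539886475)
grey [588.65131579 307.71052632] ((0.40158793330192566, -0.6271331906318665), (0.05753926560282707, 0.11079588532447815), 10.06417465209961)
grey [ 28.2962963  316.120
[... 1236 characters left out ...]

grey [ 55.         168.85953177] ((0.7044187188148499, 0.5842686891555786), (0.0983237624168396, 0.1954067349433899), 11.208312034606934)
grey [273.37735849 159.68396226] ((0.7259101271629333, 0.07703523337841034), (0.09604718536138535, 0.09289982914924622), 1.5442205667495728)
grey [221.16037736 158.3254717 ] ((0.7279865145683289, 0.19770659506320953), (0.09410334378480911, 0.09453486651182175), 0.7108134627342224)
grey [ 88.18115942 118.57971014] ((0.8265019059181213, 0.5300011038780212), (0.09386536478996277, 0.07317382842302322), 1.179785132408142)
grey [374.33971292 112.35406699] ((0.8430615663528442, -0.14428827166557312), (0.09871786832809448, 0.1745101660490036), 22.503448486328125)
```

View pics/c1.png

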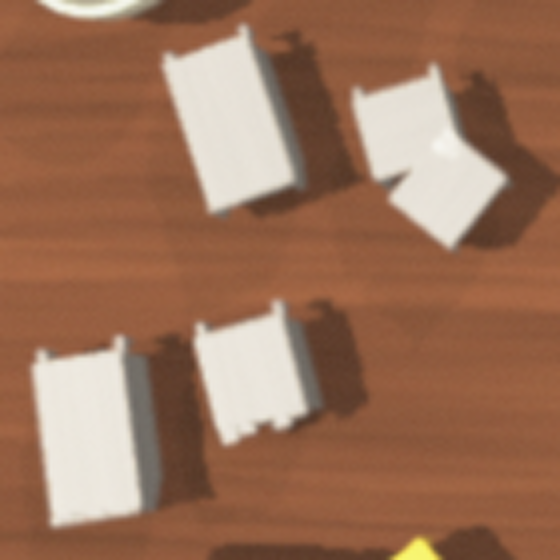

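View pics/c2.png

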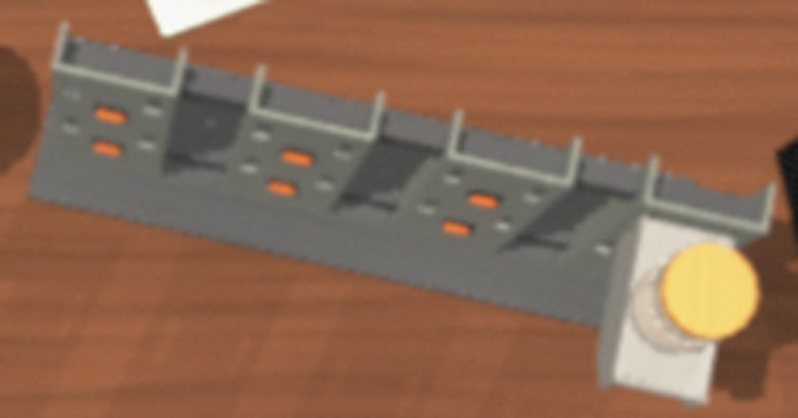

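View pics/c3.png

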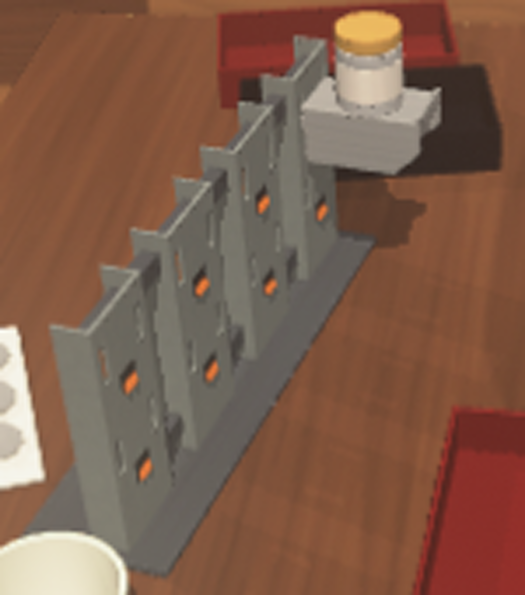

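The crops show two sound brackets, one bent and one broken, all with hooks pointing up in the image. The rack shows orange catches on all three free uprights. Next I triangulate the catches from both views and measure tray and brackets.

```bash
cat >> h.py <<'E'
def hsv(c): return [a.astype(int) for a in cv2.split(cv2.cvtColor(c["frame"],cv2.COLOR_RGB2HSV))]
def brackets(c,amin=150):
    "grey blobs left of the rack: px centre, world centre, yaw from moments on z=.044 (hooks opened away), length, width"
    H,S,V=hsv(c); m=((S<45)&(V>165)).astype(np.uint8)
    m=cv2.morphologyEx(m,cv2.MORPH_OPEN,np.ones((5,5)))
    n,lab,st,ce=cv2.connectedComponentsWithStats(m); out=[]
    for i in range(1,n):
        if not(amin<st[i,4]<1500): continue
        v,u=np.nonzero(lab==i); w=cast(c,np.c_[u,v],0.044)[:,:2]; g=w.mean(0)
        if not(.3<g[0]<.68 and -.05<g[1]<.42): continue
        ev,E=np.linalg.eigh(np.cov((w-g).T)); d=E[:,1]*np.sign(E[0,1])
        out.append((ce[i],g,np.arctan2(d[1],d[0]),np.sqrt(12*ev[::-1])))
    return out
E
python3 - <<'E'
from h import *
C={n:robot.read_camera(n) for n in("top","side")}
pts={}
for n,c in C.items():
    H,S,V=hsv(c); m=((H>3)&(H<16)&(S>185)&(V>170)).astype(np.uint8)
    k,lab,st,ce=cv2.connectedComponentsWithStats(m)
    g=[ce[i] for i in range(1,k) if st[i,4]>=4 and (300<ce[i][0]<480 and ce[i][1]<205 if n=="top" else 215<ce[i][0]<300 and 150<ce[i][1]<280)]
    pts[n]=np.array(g); print(n,np.round(pts[n],1).tolist())
# tray corners
print(cast(C["top"],[(288,254),(373,255),(370,332),(285,331)],0.04).round(3))
for b in brackets(C["top"]): print(*[np.round(x,4) for x in b])
c=C["top"]; o=np.array([305,135]); 
print(cast(c,o+np.array([(55,66),(175,93),(250,107),(371,136),(447,154),(570,182),(645,204),(765,232)])/3.8,.178).round(4))
print(cast(c,[(231.5,216.5),(229.25,206.75)],.044).round(4))
E
```

```text
top []
side [[274.5, 178.0], [257.0, 201.5]]
[[ 0.513  0.045  0.04 ]
 [ 0.514 -0.142  0.04 ]
 [ 0.346 -0.137  0.04 ]
 [ 0.345  0.047  0.04 ]]
[187.0868 215.3727] [0.5943 0.2737] 0.3799 [0.0887 0.0501]
[236.2056 223.9859] [0.5767 0.1618] 0.6318 [0.0871 0.0494]
[192.3818 278.6062] [0.4535 0.2542] 0.3603 [0.0572 0.0499]
[151.5575 293.917 ] [0.4174 0.3446] 0.1863 [0.0898 0.0505]
[[ 0.7018 -0.0211  0.178 ]
 [ 0.6885 -0.0834  0.178 ]
 [ 0.6818 -0.1222  0.178 ]
 [ 0.6678 -0.1847  0.178 ]
 [ 0.6592 -0.2241  0.178 ]
 [ 0.6459 -0.288   0.178 ]
 [ 0.6353 -0.3271  0.178 ]
 [ 0.6221 -0.3903  0.178 ]]
[[0.5933 0.173  0.044 ]
 [0.6153 0.1791 0.044 ]]
```

```bash
cat >> h.py <<'E'
def best(p,yaw):
    "orientation (of the two half-turn twins) nearer to present joints"
    q=robot.read_q(); c=[]
    for y in (yaw,yaw+np.pi):
        j=robot.ik(p,down(y))
        if j is not None: c.append((np.abs(np.array(j)-q).max(),down(y)))
    if not c: raise RuntimeError("unreachable %s"%p)
    return min(c,key=lambda a:a[0])[1]
def go(x,y,z,yaw):
    o=best([x,y,z],yaw); robot.move_pose([x,y,z],o); return o
def pick(x,y,yaw,z=.006,up=.16,force=60):
    go(x,y,.14,yaw); robot.move_straight([x,y,z],rate=.2)
    robot.grab(force); print("width",robot.read_width(),"ee",np.round(robot.read_ee_pos(),4),robot.read_t())
    robot.move_straight([x,y,up],rate=.25)
def scrap(x,y,yaw,z=.055):
    go(x,y,.16,yaw); robot.move_straight([x,y,z],rate=.2); robot.gripper_open(); robot.move_straight([x,y,.16],rate=.25)
    print("scrap done",robot.read_width(),robot.read_t())
E
python3 - <<'E'
from h import *
C={n:robot.read_camera(n) for n in("top","side")}
for n,b in(("top",(310,140,480,210)),("side",(215,150,310,280))):
    c=C[n];H,S,V=hsv(c); x0,y0,x1,y1=b
    f=c["frame"].astype(int); d=np.where(S*V/255>0,(f[...,0]-f[...,2]),0)
    sub=d[y0:y1,x0:x1]; m=(sub>75).astype(np.uint8)
    k,lab,st,ce=cv2.connectedComponentsWithStats(m)
    for i in range(1,k):
        if 4<=st[i,4]<=80:
            v,u=np.nonzero(lab==i); w=sub[v,u]-40; print(n,np.round([np.average(u,weights=w)+x0,np.average(v,weights=w)+y0],2),st[i,4])
a=.31; x,y=.5933,.173
pick(x+.003*np.sin(a),y-.003*np.cos(a),a)
# tray centre (.4295,-.047); put heel toward +x
scrap(.45,.005,0.0)
c=robot.read_camera("top"); cv2.imwrite("pics/t1.png",c["frame"][:,:,::-1])
for b in brackets(c): print(*[np.round(x,4) for x in b])
E
```

```text
top [333.41 164.93] 21
top [332.73 173.62] 18
top [382.7 176.1] 21
top [378.56 184.02] 16
top [431.67 187.34] 21
top [424.47 194.59] 17
side [262.4  156.41] 25
side [274.86 177.85] 11
side [291.56 180.08] 9
side [236.13 193.  ] 8
side [219.33 197.33] 6
side [257.31 201.34] 13
side [276.84 201.49] 9
side [297.   211.83] 12
side [260.12 225.71] 12
side [236.99 228.75] 15
side [284.82 234.45] 17
side [297.47 240.92] 67
side [298.92 249.27] 11
side [241.04 253.68] 13
side [301.5  258.99] 4
side [279.15 268.35] 20
side [307.98 275.53] 27
side [277.5  276.01] 4
width 0.04939383805613354 ee [0.5951 0.1708 0.0074] 3.6583
scrap done 0.08535703429563646 7.0
[187.1851 215.4023] [0.5942 0.2734] 0.3826 [0.089  0.0506]
[192.4858 278.4841] [0.4538 0.254 ] 0.3037 [0.0577 0.0506]
[151.5505 293.8556] [0.4175 0.3446] 0.1878 [0.0896 0.0513]
```

View pics/t1.png

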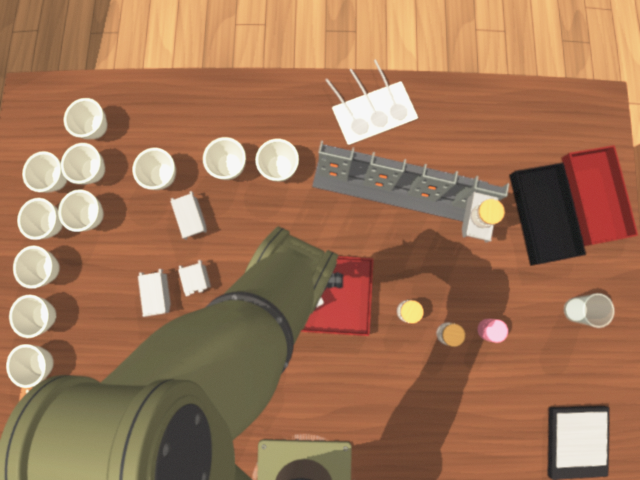

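The arm stands over the tray, with the bent bracket's white nose just visible at (318,300). The other three brackets are unchanged. Next is the broken one, and the catch triangulation.

```bash
python3 - <<'E'
from h import *
C={n:robot.read_camera(n) for n in("top","side")}
T=np.array([(333.41,164.93),(382.7,176.1),(431.67,187.34),(332.73,173.62),(378.56,184.02),(424.47,194.59)])
S=np.array([(236.99,228.75),(257.31,201.34),(274.86,177.85),(241.04,253.68),(260.12,225.71),(276.84,201.49)])
P=[]
for t,s in zip(T,S):
    A=np.zeros((3,3));b=np.zeros(3);L=[]
    for c,p in((C["top"],t),(C["side"],s)):
        o=np.array(c["origin"]);d=cast(c,p,0)[0]-o;d/=np.linalg.norm(d);M=np.eye(3)-np.outer(d,d);A+=M;b+=M@o;L.append((o,M))
    x=np.linalg.solve(A,b);P.append(x);print(x.round(4),[round(float(np.linalg.norm(M@(x-o))),4) for o,M in L])
P=np.array(P)[:,:2]; yy=np.array([.1575,.0525,-.0525]*2)
# y axis of rack fit
ux=np.polyfit(yy,P[:,0],1);uy=np.polyfit(yy,P[:,1],1)
print("scale",np.hypot(ux[0],uy[0]),"yaw",np.arctan2(-ux[0],uy[0]),"origin",ux[1],uy[1])
b=[b for b in brackets(C["top"]) if b[3][0]<.07][0]; x,y=b[1]; a=.31
pick(x+.003*np.sin(a),y-.003*np.cos(a),a)
scrap(.43,-.095,0.0,.06)
E
```

```text
[ 0.6939 -0.05    0.1207] [0.0008, 0.0008]
[ 0.672  -0.1528  0.1207] [0.0008, 0.0008]
[ 0.6503 -0.2549  0.1207] [0.0007, 0.0007]
[ 0.6941 -0.0502  0.0505] [0.0009, 0.0009]
[ 0.6723 -0.1524  0.0508] [0.0009, 0.0009]
[ 0.6505 -0.2548  0.0504] [0.0008, 0.0008]
scale 0.9969097755805894 yaw -0.20970684290097336 origin 0.6612900408224389 -0.20371686453887014
width 0.04970523647809495 ee [0.4552 0.2517 0.0072] 9.3667
scrap done 0.08536692534761275 13.0917
```

```bash
cat >> h.py <<'E'
YAW=-.2097; XA=np.array([np.cos(YAW),np.sin(YAW)]); YA=np.array([-np.sin(YAW),np.cos(YAW)])
FACE={1:np.array([.694,-.0501]),2:np.array([.6721,-.1526]),3:np.array([.6504,-.2549])}
E
python3 - <<'E'
from h import *
B=brackets(robot.read_camera("top"))
for b in B: print(*[np.round(x,4) for x in b])
b=max(B,key=lambda b:b[1][0]); a=b[2]; g=b[1]-.003*np.array([np.cos(a),np.sin(a)])
pick(g[0],g[1],a,force=110)
p=FACE[2]-.070*XA-.003*XA
go(p[0],p[1],.19,YAW); robot.move_straight([p[0],p[1],.006+.1235],rate=.15)
robot.pause(.3)
print(robot.read_ee_pos(),robot.read_force(),robot.read_width(),robot.read_t())
for n in("top","side"):
    c=robot.read_camera(n); cv2.imwrite(f"pics/h_{n}.png",c["frame"][:,:,::-1])
    if n=="top": t=c["frame"][130:270,300:500,::-1]
    else: s=c["frame"][140:290,190:370,::-1]
r=lambda a:cv2.resize(a,(395,300),interpolation=cv2.INTER_CUBIC)
cv2.imwrite("pics/h1.png",np.hstack([r(t),r(s)]))
E
```

```text
[186.9329 215.3788] [0.5943 0.274 ] 0.3816 [0.0885 0.0495]
[305.3045 288.9458] [0.4367 0.005 ] 0.1955 [0.0874 0.0477]
[151.5698 293.9184] [0.4174 0.3445] 0.186 [0.09 0.05]
width 0.04862758063123775 ee [0.5925 0.2732 0.0076] 15.875
[ 0.60121065 -0.13755631  0.13036317] [-0.49513216  0.50440482 -2.38409319] 0.04885845066278099 19.0167
```

View pics/h1.png

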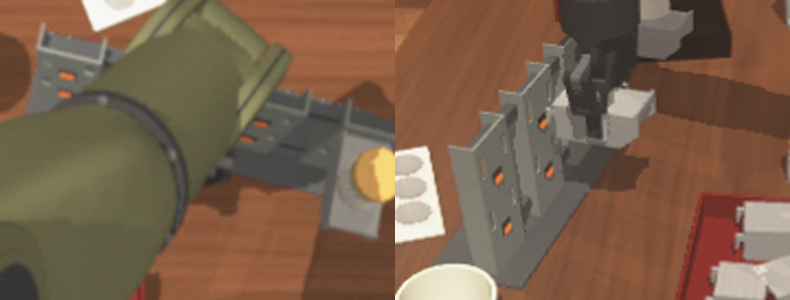

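The side view shows the bracket held level in front of U2 and both bad brackets lying in the tray (bottom right of the crop). I advance stepwise with force checks.

```bash
cat >> h.py <<'E'
def f_along(): 
    f=np.array(robot.read_force()); return np.round([f[:2]@XA,f[:2]@YA,f[2]],1)
def advance(p0,z,dist,lat=0,limit=12,step=.003):
    "move from p0 along XA until the face pushes back; returns distance reached"
    robot.pause(.2); b=f_along(); s=0
    while s<dist:
        s=min(s+step,dist); q=p0+s*XA+lat*YA; robot.move_straight([q[0],q[1],z],rate=.03)
        f=f_along()-b
        if abs(f[0])>limit or abs(f[1])>limit: break
    print("lat",lat,"s",round(s,4),"f",f,"ee",np.round(robot.read_ee_pos(),4),"t",robot.read_t())
    return s
E
python3 - <<'E'
from h import *
p=FACE[2]-.073*XA
advance(p,.1295,.034)
E
```

```text
lat 0 s 0.033 f [-14.7   1.3   8.3] ee [ 0.627 -0.143  0.129] t 22.0667
```

```bash
cat >> h.py <<'E'
def press(q,z0,z1,limit=35,step=.002):
    z=z0; tr=[]
    while z>z1:
        z=max(z-step,z1); robot.move_straight([q[0],q[1],z],rate=.04); f=f_along(); tr.append((round(z,4),round(float(robot.read_ee_pos()[2]),4),*f.tolist()))
        if f[2]>limit: break
    for t in tr: print(t)
    return z
E
python3 - <<'E'
from h import *
q=FACE[2]-.073*XA+.029*XA
robot.move_straight([q[0],q[1],.1295],rate=.03); print(f_along(),robot.read_ee_pos())
press(q,.1295,.111)
print(robot.read_t(),robot.read_width())
c=robot.read_camera("side"); cv2.imwrite("pics/p1.png",cv2.resize(c["frame"][130:280,200:360,::-1],(640,600),interpolation=cv2.INTER_CUBIC))
E
```

```text
[-6.7 -0.6  1.5] [ 0.62713667 -0.1431096   0.12921909]
(0.1275, 0.1276, -7.5, 0.2, 4.0)
(0.1255, 0.1259, -8.7, -0.1, 6.5)
(0.1235, 0.1229, -6.7, -0.7, 0.1)
(0.1215, 0.1209, -6.5, 0.2, -0.5)
(0.1195, 0.1189, -5.8, -0.2, 0.1)
(0.1175, 0.1169, -6.2, -0.2, -0.6)
(0.1155, 0.1156, -7.8, 0.7, 4.4)
(0.1135, 0.1152, -12.0, 1.4, 14.3)
(0.1115, 0.1148, -15.9, 2.2, 23.9)
(0.111, 0.1147, -16.7, 1.7, 26.3)
24.85 0.048733757269617414
```

View pics/p1.png

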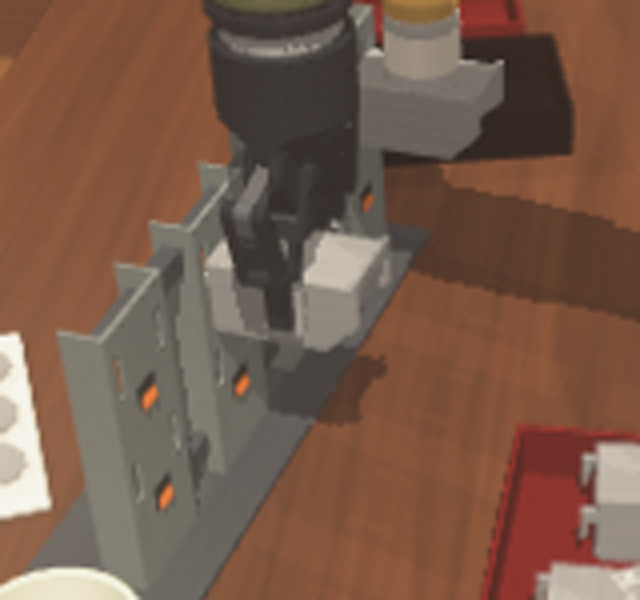

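The bracket sits against U2 at bracket height. It bottomed at TCP z = 0.1148, where a locked bracket should be, so I test the lock by a gentle lift.

```bash
python3 - <<'E'
from h import *
q=FACE[2]-.073*XA+.029*XA
for z in(.1145,.117,.119):
    robot.move_straight([q[0],q[1],z],rate=.04); print(z,f_along(),robot.read_ee_pos()[2])
E
```

```text
0.1145 [-9.6  0.7  9.7] 0.11555840116954794
0.117 [-6.8  0.4  2.4] 0.11685100700071765
0.119 [-3.3 -1.4 -9.5] 0.11742685810588843
```

```bash
python3 - <<'E'
from h import *
q=FACE[2]-.073*XA+.029*XA
for z in(.121,.1225,.117,.113):
    robot.move_straight([q[0],q[1],z],rate=.04); print(z,f_along(),robot.read_ee_pos()[2])
robot.gripper_open(); print(f_along())
robot.move_straight([q[0],q[1],.2],rate=.2)
# closed fingertips press on top near the heel
robot.grab(60)
h=FACE[2]-.010*XA
robot.move_straight([h[0],h[1],.2]); 
b=f_along()
z=.165
while z>.148:
    z-=.0015; robot.move_straight([h[0],h[1],z],rate=.04); f=f_along()-b
    if f[2]>14: break
print("top contact z",z,robot.read_ee_pos(),f)
robot.move_straight([h[0],h[1],.23],rate=.25); robot.gripper_open()
w=[.5,.25,.3]; robot.move_pose(w,best(w,.2)); 
print(robot.read_t())
c=robot.read_camera("side"); cv2.imwrite("pics/p2.png",cv2.resize(c["frame"][130:280,200:360,::-1],(640,600),interpolation=cv2.INTER_CUBIC))
for b in brackets(robot.read_camera("top")): print(*[np.round(x,4) for x in b])
E
```

```text
0.121 [  0.5  -3.1 -25.3] 0.11823431281832741
0.1225 [  3.1  -3.4 -33.8] 0.1187075971604718
0.117 [-7.2 -0.8 -9.4] 0.11724990612769229
0.113 [-13.4  -0.5   4.9] 0.11543087212544509
[-0.1  0.8 -0.5]
top contact z 0.147 [ 0.66276988 -0.15079018  0.15102955] [-6.6  2.  21.1]
35.5667
[305.8262 289.3894] [0.4358 0.0039] 0.239 [0.0872 0.0498]
[138.6398 304.695 ] [0.3928 0.3727] 0.1369 [0.0886 0.0511]
```

View pics/p2.png

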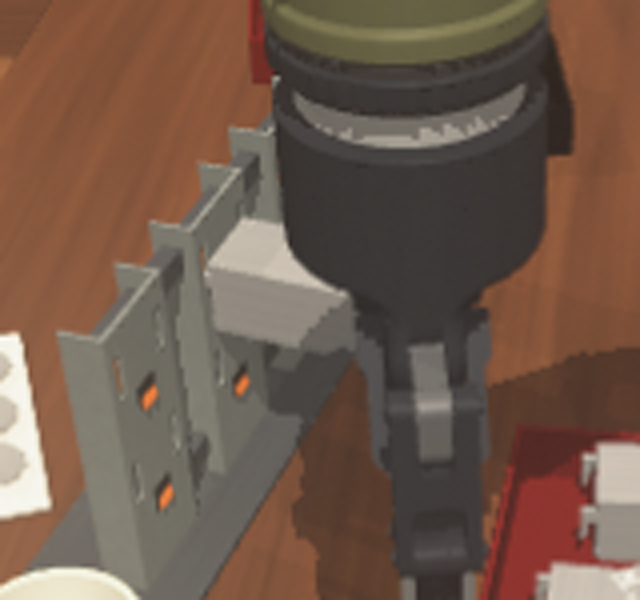

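The bracket hangs level on U2 and held a 30 N lift, so it is locked. The second sound bracket has been knocked to (0.393, 0.373), so I use the fresh pose and hang it on U1.

```bash
python3 - <<'E'
from h import *
B=brackets(robot.read_camera("top")); b=max(B,key=lambda b:b[1][1]); print(b)
a=b[2]; g=b[1]-.003*np.array([np.cos(a),np.sin(a)])
pick(g[0],g[1],a,force=110)
p=FACE[1]-.073*XA
go(p[0],p[1],.19,YAW); robot.move_straight([p[0],p[1],.1295],rate=.15)
s=advance(p,.1295,.034)
if s>.027:
    q=p+.029*XA
    robot.move_straight([q[0],q[1],.1295],rate=.03); print(f_along(),robot.read_ee_pos())
    press(q,.1295,.111)
    for z in(.116,.119,.1215): robot.move_straight([q[0],q[1],z],rate=.04); print(z,f_along(),robot.read_ee_pos()[2])
print(robot.read_t(),robot.read_width())
E
```

```text
(array([138.65745856, 304.71823204]), array([0.39276535, 0.37265655]), np.float64(0.1364123106159256), array([0.08845782, 0.0511971 ]))
width 0.04875809824621459 ee [0.3903 0.3728 0.0074] 37.875
lat 0 s 0.033 f [-15.    0.    9.4] ee [ 0.6488 -0.0404  0.1289] t 43.8583
[-6.7 -0.9  1. ] [ 0.64890596 -0.04049522  0.12912446]
(0.1275, 0.1275, -7.4, -0.3, 3.2)
(0.1255, 0.1258, -9.4, 0.0, 5.7)
(0.1235, 0.123, -4.9, 0.8, 0.5)
(0.1215, 0.1209, -6.2, 0.2, 0.6)
(0.1195, 0.1189, -6.4, 0.3, 0.0)
(0.1175, 0.1168, -5.8, 0.6, -0.5)
(0.1155, 0.1154, -8.7, 0.7, 4.2)
(0.1135, 0.115, -12.4, 0.3, 12.8)
(0.1115, 0.1147, -15.8, 0.9, 23.8)
(0.111, 0.1146, -17.3, 1.0, 26.4)
0.116 [-7.7 -0.2  4. ] 0.1160994879319804
0.119 [-5.3 -0.7 -8.6] 0.11733499481273085
0.1215 [  0.1  -2.2 -25.1] 0.11844452459465843
47.4167 0.048740113448786516
```

```bash
cat >> h.py <<'E'
def tins(c):
    H,S,V=hsv(c); m=((H>17)&(H<27)&(S>110)&(V>150)).astype(np.uint8); m=cv2.morphologyEx(m,cv2.MORPH_OPEN,np.ones((3,3)))
    out=[]
    for k in cv2.findContours(m,cv2.RETR_EXTERNAL,cv2.CHAIN_APPROX_NONE)[0]:
        (x,y),r=cv2.minEnclosingCircle(cast(c,k[:,0],.06)[:,:2].astype(np.float32))
        if .018<r<.030: out.append((x,y,r))
    return out
E
python3 - <<'E'
from h import *
q=FACE[1]-.044*XA
robot.move_straight([q[0],q[1],.113],rate=.04); robot.gripper_open()
robot.move_straight([q[0],q[1],.2],rate=.2); robot.grab(60)
h=FACE[1]-.010*XA; robot.move_straight([h[0],h[1],.2]); b=f_along(); z=.165
while z>.147:
    z-=.002; robot.move_straight([h[0],h[1],z],rate=.04); f=f_along()-b
    if f[2]>14: break
print("top contact",z,robot.read_ee_pos(),f)
robot.move_straight([h[0],h[1],.24],rate=.25); robot.gripper_open()
w=[.42,.2,.3]; robot.move_pose(w,best(w,.2))
T=tins(robot.read_camera("top")); print(np.round(T,4),robot.read_t())
T=sorted([t for t in T if t[0]<.5 and -.36<t[1]<-.15],key=lambda t:-t[1])
for t,u in zip(T,(1,2)):
    x,y=t[:2]; m=FACE[u]-.045*XA
    go(x,y,.16,np.pi/2); robot.move_straight([x,y,.016],rate=.15); robot.grab(40)
    e=robot.read_ee_pos(); print("tin",robot.read_width(),e)
    robot.move_straight([x,y,.27],rate=.25)
    go(m[0],m[1],.27,YAW); robot.move_straight([m[0],m[1],.19],rate=.15)
    robot.pause(.2); b=f_along(); z=.172
    robot.move_straight([m[0],m[1],z],rate=.05)
    while z>.164:
        z-=.001; robot.move_straight([m[0],m[1],z],rate=.03); f=f_along()-b
        if f[2]>2.5: break
    print("set",z,robot.read_ee_pos(),f); robot.gripper_open(); robot.pause(.2)
    robot.move_straight([m[0],m[1],.27],rate=.15); print(robot.read_t())
w=[.42,.25,.3]; robot.move_pose(w,best(w,.2))
t=robot.read_camera("top"); s=robot.read_camera("side")
r=lambda a:cv2.resize(a,(400,400),interpolation=cv2.INTER_CUBIC)
cv2.imwrite("pics/e1.png",np.hstack([r(t["frame"][120:320,280:480,::-1]),r(s["frame"][100:300,200:400,::-1])]))
E
```

```text
top contact 0.149 [ 0.68467709 -0.04819424  0.15127114] [-4.6  0.6 14.2]
[[ 0.3469 -0.3171  0.0222]
 [ 0.6141 -0.4014  0.0282]
 [ 1.0263 -0.7989  0.0186]
 [ 1.0179 -0.2299  0.0287]] 55.5167
tin 0.046900910632872994 [ 0.34696784 -0.31720073  0.0166146 ]
set 0.16599999999999998 [ 0.65003511 -0.04077513  0.1670418 ] [-1.9 -1.3  8.4]
66.1
```

View pics/e1.png

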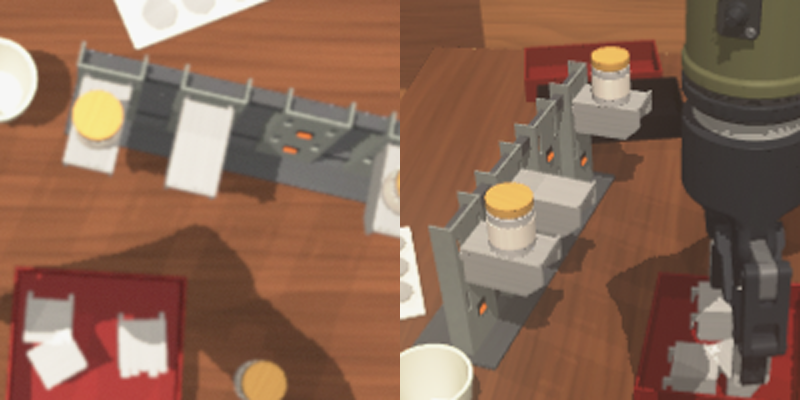

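One tin stands on U1 and both brackets are hung, with the scrap in the tray. The other tin, missed because it lay in shadow, is still at pixel (412,311), which is (0.392,-0.223).

```bash
python3 - <<'E'
from h import *
x,y=.3925,-.2234; m=FACE[2]-.045*XA
go(x,y,.16,np.pi/2); robot.move_straight([x,y,.016],rate=.15); robot.grab(40)
print("tin",robot.read_width(),robot.read_ee_pos())
robot.move_straight([x,y,.27],rate=.25)
go(m[0],m[1],.27,YAW); robot.move_straight([m[0],m[1],.172],rate=.1)
robot.pause(.2); b=f_along(); z=.172
while z>.164:
    z-=.001; robot.move_straight([m[0],m[1],z],rate=.03); f=f_along()-b
    if f[2]>2.5: break
print("set",z,robot.read_ee_pos(),f); robot.gripper_open(); robot.pause(.2)
robot.move_straight([m[0],m[1],.27],rate=.15)
w=[.42,.25,.3]; robot.move_pose(w,best(w,.2))
t=robot.read_camera("top"); s=robot.read_camera("side"); print(robot.read_t())
H,S,V=hsv(t); k=((H>14)&(H<28)&(S>110)&(V>190)).astype(np.uint8)
n,l,st,ce=cv2.connectedComponentsWithStats(k)
for i in range(1,n):
    if st[i,4]>200 and 300<ce[i][0]<480: print(ce[i],cast(t,ce[i],.212))
print([FACE[u]-.045*XA for u in(1,2)])
r=lambda a:cv2.resize(a,(400,400),interpolation=cv2.INTER_CUBIC)
cv2.imwrite("pics/e2.png",np.hstack([r(t["frame"][120:320,280:480,::-1]),r(s["frame"][100:300,200:400,::-1])]))
E
```

```text
Traceback (most recent call last):
plant.Unreachable: the arm cannot follow that straight line within its joint ranges
```

```bash
python3 - <<'E'
from h import *
x,y=.3925,-.2234; m=FACE[2]-.045*XA
for a in (YAW,0,-.6,-1.,.5):
    try:
        go(x,y,.16,a); robot.move_straight([x,y,.016],rate=.15); print("yaw",a); break
    except Exception as e: print(a,e)
else: raise SystemExit
robot.grab(40)
print("tin",robot.read_width(),robot.read_ee_pos())
robot.move_straight([x,y,.27],rate=.25)
go(m[0],m[1],.27,YAW); robot.move_straight([m[0],m[1],.172],rate=.1)
robot.pause(.2); b=f_along(); z=.172
while z>.164:
    z-=.001; robot.move_straight([m[0],m[1],z],rate=.03); f=f_along()-b
    if f[2]>2.5: break
print("set",z,robot.read_ee_pos(),f); robot.gripper_open(); robot.pause(.2)
robot.move_straight([m[0],m[1],.27],rate=.15)
w=[.42,.25,.3]; robot.move_pose(w,best(w,.2))
t=robot.read_camera("top"); s=robot.read_camera("side"); print(robot.read_t())
H,S,V=hsv(t); k=((H>14)&(H<28)&(S>110)&(V>190)).astype(np.uint8)
n,l,st,ce=cv2.connectedComponentsWithStats(k)
for i in range(1,n):
    if st[i,4]>200 and 300<ce[i][0]<480: print(ce[i],cast(t,ce[i],.212))
print([FACE[u]-.045*XA for u in(1,2)])
r=lambda a:cv2.resize(a,(400,400),interpolation=cv2.INTER_CUBIC)
cv2.imwrite("pics/e2.png",np.hstack([r(t["frame"][120:320,280:480,::-1]),r(s["frame"][100:300,200:400,::-1])]))
E
```

```text
-0.2097 the arm cannot follow that straight line within its joint ranges
0 the arm cannot follow that straight line within its joint ranges
-0.6 the arm cannot follow that straight line within its joint ranges
-1.0 the arm cannot follow that straight line within its joint ranges
0.5 the arm cannot follow that straight line within its joint ranges
```

```bash
python3 - <<'E'
from h import *
print(np.round(robot.read_q(),2),robot.read_ee_pos(),robot.read_t())
x,y=.3925,-.2234
for a in (np.pi/2,YAW,YAW+np.pi,-.6,-1,.5,.9,-np.pi/2):
    for z in(.16,.09,.016):
        j=robot.ik([x,y,z],down(a)); print(round(a,2),z,None if j is None else np.round(j,2))
E
```

```text
[ 0.45  0.6  -0.05  2.15  0.08  0.4  -0.74] [ 0.39235714 -0.22356206  0.16006151] 72.1167
1.57 0.16 [ 0.64  0.61 -0.35  2.14  0.46  0.46 -0.07]
1.57 0.09 [ 0.53  0.74 -0.19  2.19  0.54  0.25 -0.13]
1.57 0.016 [ 0.45  0.9  -0.06  2.22  1.18  0.05 -0.76]
-0.21 0.16 [ 0.33  0.61  0.13  2.15 -0.19  0.39 -1.17]
-0.21 0.09 [ 0.38  0.75  0.05  2.2  -0.19  0.2  -1.17]
-0.21 0.016 [ 0.46  0.9  -0.07  2.22  1.18  0.06 -2.55]
2.93 0.16 [ 0.9   0.7  -0.78  2.13  0.83  0.66  0.89]
2.93 0.09 [ 0.78  0.8  -0.59  2.18  1.04  0.48  0.71]
2.93 0.016 [ 0.54  0.91 -0.21  2.21  1.38  0.16  0.4 ]
-0.6 0.16 [ 0.27  0.61  0.23  2.16 -0.34  0.4  -1.4 ]
-0.6 0.09 [ 0.35  0.75  0.1   2.2  -0.35  0.2  -1.4 ]
-0.6 0.016 None
-1 0.16 [ 0.21  0.63  0.33  2.16 -0.49  0.42 -1.64]
-1 0.09 [ 0.32  0.75  0.16  2.2  -0.53  0.22 -1.62]
-1 0.016 None
0.5 0.16 [ 0.45  0.6  -0.05  2.15  0.08  0.4  -0.74]
0.5 0.09 [ 0.43  0.74 -0.03  2.2   0.1   0.2  -0.76]
0.5 0.016 [ 0.53  0.91 -0.19  2.21  1.37  0.15 -2.02]
0.9 0.16 [ 0.52  0.6  -0.16  2.15  0.23  0.41 -0.49]
0.9 0.09 [ 0.47  0.74 -0.08  2.2   0.26  0.21 -0.52]
0.9 0.016 [ 0.53  0.91 -0.19  2.21  1.37  0.15 -1.62]
-1.57 0.16 [ 0.11  0.66  0.5   2.17 -0.69  0.48 -1.99]
-1.57 0.09 [ 0.25  0.77  0.27  2.21 -0.81  0.26 -1.91]
-1.57 0.016 [ 1.08  1.27 -1.26  2.19  1.49  1.14  2.1 ]
```

```bash
cat > t.py <<'E'
from h import *
x,y=.3925,-.2234; m=FACE[2]-.045*XA; zp=.022
for a in (YAW+np.pi,YAW+np.pi+.4,2.4):
    try:
        robot.move_pose([x,y,.16],down(a)); robot.move_straight([x,y,zp],rate=.12); print("yaw",a); break
    except robot.Unreachable as e: print(a,e)
else: raise SystemExit
robot.grab(40)
print("tin",robot.read_width(),robot.read_ee_pos(),np.round(robot.read_q(),2))
robot.move_straight([x,y,.27],rate=.25)
go(m[0],m[1],.27,YAW); z=.156+zp; robot.move_straight([m[0],m[1],z],rate=.1)
robot.pause(.2); b=f_along()
while z>.148+zp:
    z-=.001; robot.move_straight([m[0],m[1],z],rate=.03); f=f_along()-b
    if f[2]>2.5: break
print("set",z,robot.read_ee_pos(),f); robot.gripper_open(); robot.pause(.2)
robot.move_straight([m[0],m[1],.27],rate=.15)
w=[.42,.25,.3]; robot.move_pose(w,best(w,.2))
t=robot.read_camera("top"); s=robot.read_camera("side"); print(robot.read_t())
H,S,V=hsv(t); k=((H>14)&(H<28)&(S>110)&(V>190)).astype(np.uint8)
n,l,st,ce=cv2.connectedComponentsWithStats(k)
for i in range(1,n):
    if st[i,4]>200 and 300<ce[i][0]<480: print(ce[i],cast(t,ce[i],.212))
print([FACE[u]-.045*XA for u in(1,2)])
r=lambda a:cv2.resize(a,(400,400),interpolation=cv2.INTER_CUBIC)
cv2.imwrite("pics/e2.png",np.hstack([r(t["frame"][120:320,280:480,::-1]),r(s["frame"][100:300,200:400,::-1])]))
E
python3 t.py
```

```text
yaw 2.9318926535897933
tin 0.04715193230789762 [ 0.39260661 -0.22378403  0.0224946 ] [ 0.69  0.92 -0.45  2.2   1.39  0.36  0.39]
set 0.172 [ 0.62817207 -0.14314557  0.17305196] [-3.6 -0.9  6.4]
83.625
[310.95735608  25.43710021] [[9.56249279e-01 7.10963116e-04 2.12000000e-01]]
[401.29183099  34.29295775] [[ 0.9407078  -0.18006542  0.212     ]]
[426.50295858  25.69822485] [[ 0.9618496  -0.23145575  0.212     ]]
[328.27593361 177.4626556 ] [[ 0.64255523 -0.03892819  0.212     ]]
[382.98117155 188.61506276] [[ 0.62315424 -0.14176362  0.212     ]]
[array([ 0.6499858 , -0.04073251]), array([ 0.6280858 , -0.14323251])]
```

View pics/e2.png

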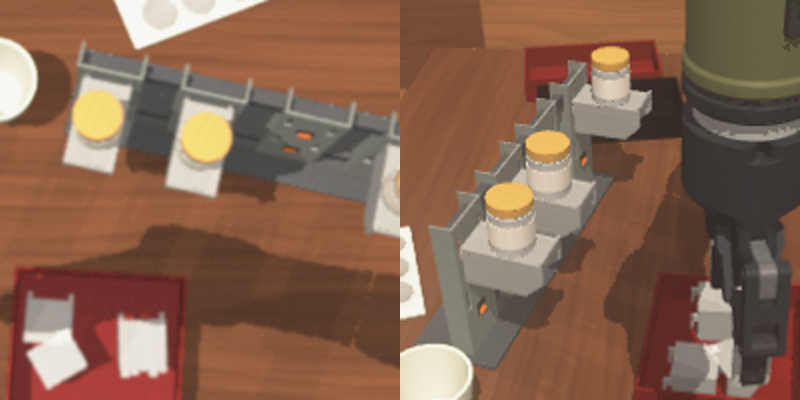

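Both tins stand upright on the hung brackets, within about 8 mm of their middles. The scrap is in the tray and the bowls are untouched.

```bash
python3 -c "
from plant import robot
print(robot.sign_off(), robot.read_t())"
```

```text
the job is handed in; nothing more can be done
the job is handed in; nothing more can be done
```

I handed the job in at about 84 s of robot time, with no verdict shown: both sound brackets are locked on U1 and U2 (each held a lift of about 25 N or more), each carries an upright tin, and the bent and broken brackets are in the scrap tray.

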